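# Set and lock the last leg of a bedside footstool

### The job

The bedside footstool lies upside down on the counter; three of its legs are set and locked, but the fourth has its cam lever standing open, and its spring has run the foot section out to full length. With the lever still open, push that foot section down until the lower edge of its black collar is on the dark ring marked on the leg tube and hold it there a moment; then, keeping it at the ring, fold the lever fully shut along the tube. The clamp screw is still slack and I will tighten it next, so finish while holding the leg at its mark with the lever shut - do not let go - and leave the things lying about where they are.

Things in the scene. Friction and masses are not known exactly. Their poses are not given: they have to be found in the camera images.
- stool: White plastic footstool seat lying upside down, fixed, 270 (x) x 320 (y) x 30 mm; origin at the centre of its underside on the counter. Four like legs stand straight up from it, at x +-85, y +-105 mm; which corner has the open leg changes. The other three are locked at their mark; until it is pressed down, the open leg stands 35 mm taller than they do.
- leg: The leg to be set, its fixed part: grey socket and upright aluminium tube of 20 mm diameter. Origin on the leg's axis at the socket's underside (on the seat, 30 mm above the counter), z up along the leg. +y points from the leg towards its cam lever, -y towards the clamp boss.
- foot (a joint): How far (m) the sliding foot section has been pushed down from full length: 0 run out, 0.035 when the collar's lower edge is at the middle of the ring mark, 0.048 at the bottom stop. A spring inside pushes it up with 8 N at 0, 10 N at 0.035; it runs out again if let go.
- lever (a joint): Angle (rad) of the grey cam lever from the tube: 0 shut (flat along the tube), starts at 0.4 to 0.6. It is hinged on a level pin 15 mm from the leg's axis on the +y side, 8 mm lower than the ledge, and reaches 32 mm from the pin, upwards; its top leans out when open. It stays where it is left; with the clamp screw slack it folds easily (2 N at its tip), but the shut lever alone does not hold the section against its spring.
- mark (a point): Middle of the dark ring, 4 mm high, round the fixed tube of this leg; on the leg's axis, 80 mm above leg's origin.
- collar_edge (a point): Centre of the lower edge of the sliding section's black collar, on the leg's axis; to be brought to the mark. Above this edge: collar of 33 mm diameter to 28 mm, aluminium tube of 26 mm diameter to 53 mm, rubber foot of 27 mm diameter to the top at 73.5 mm.
- ledge (a point): Middle of the flat top of the clamp boss (26 mm wide, reaching 27 mm from the leg's axis) on the collar's side away from the lever: 20 mm from the axis, 28 mm above the collar's lower edge. A fingertip beside the tube can push the section down on this ledge.
- lever_tip (a point): Free end of the lever (14 mm wide), on its outer face, 32 mm from the pin. Shut, this face stands 21 mm from the leg's axis, so shut lever and tube measure 34 mm across; with the lever open as it starts, at most 52 mm.
- screwdriver: Screwdriver, 170 mm, lying on the upturned stool between the legs; leave alone. Origin at the centre of its underside.
- spare_foot: Spare rubber foot, 33 x 30 mm, standing on the upturned stool; leave alone. Origin at the centre of its underside.
- saline: White bottle with blue cap, 68 x 170 mm, on the counter; leave alone. Origin at the centre of its underside.
- cleaner: Clear bottle, 60 x 150 mm, on the counter; leave alone. Origin at the centre of its underside.
- glove_box: Cardboard glove box, 120 x 230 x 70 mm; leave alone. Origin at the centre of its underside.
- tape: Roll of tape, 90 x 25 mm, lying; leave alone. Origin at the centre of its underside.
- wipes: White tub of wipes, 92 x 140 mm, leave alone. Origin at the centre of its underside.

How it is judged (in metres and radians):
On the way, in this order (a step that is already met when the one before it is completed fails the run):
1. the foot section is held down by the fingers with the collar's edge at the ring (within 5 mm), the lever still open (over 0.3 rad) (value of joint foot between 0.03 and 0.04 m and value of joint lever above 0.3 rad and contact force between the fingers and foot above 2 N), for 0.2 s.
2. the lever is folded shut (under 0.08 rad) with the section still at the ring and held (value of joint foot between 0.03 and 0.04 m and value of joint lever below 0.08 rad and contact force between the fingers and foot above 2 N), for 0.3 s.
At the end, for the whole second after the job is handed in: The collar's lower edge is within 5 mm of the middle of the ring mark, the lever is shut (under 0.08 rad), the fingers still press on the foot section or its lever with more than 2 N, and no loose thing has moved 30 mm (all of step 2 and distance of each of screwdriver, spare_foot, saline, cleaner, glove_box, tape, wipes from where it was at the start of the episode below 0.03 m); the arm keeps its last pose, push and grip.
It fails at once if the lever is folded (under 0.25 rad) while the collar is more than 8 mm off the ring (value of joint lever below 0.25 rad and (value of joint foot below 0.027 m or value of joint foot above 0.043 m)).
It fails at once if a loose thing is pushed 30 mm or more from its place (distance of any of screwdriver, spare_foot, saline, cleaner, glove_box, tape, wipes from where it was at the start of the episode above 0.03 m).
It also fails if it takes over 42 s, if anything falls off the work surface, if the arm or the gripper's body presses on something with over 40 N, if the wrist force passes 120 N, or if a joint passes its speed limit or range.

### The arm

A 6-joint arm with a two-finger parallel gripper is mounted at the origin on the work surface. World frame = base frame: x ahead of the robot, y to its left, z up, the work surface at z = 0. Lengths are in mm, angles in rad, forces in N, time in s.
With the tool pointing down it reaches from about 350 to 775 mm from the base axis. Payload 7.3 kg.
Tool frame: the origin (TCP) lies on the centre line of the jaws, within the pads' length; the fingertips stand 22 mm ahead of it and the grasp point (between the pads) lies 3 mm ahead of it; z points along the fingers, y is the direction in which the jaws open and shut (so a half turn about z gives the same grasp; the last joint's range is limited). The gripper opens to 92 mm and grips with 3 to 60 N. Pads are 19 mm wide; open, the fingers measure 130 mm over their backs; the gripper's body (75 mm by 190 mm) begins 47 mm behind the grasp point.
Start: joints at [-1.278, 0.342, 1.524, -0, 1.275, -0.146], TCP at [223.071, -475.27, 248.741] pointing down, gripper open.
Joint ranges: [-2.53, 2.53], [-0.77, 2.02], [0.04, 2.7], [-1, 4.14], [0.28, 2.66], [-3.11, 3.11]. Speed limits (rad/s): [2.57, 2.57, 3.14, 3.14, 3.14, 3.14].

### API

Orientations are given as [roll, pitch, yaw] about the fixed x, y, z axes, in that order (R = Rz(yaw) Ry(pitch) Rx(roll)).
In Python, from plant import get_obs, capture, bot, spot_in gives the robot as it stands.
- The arm moves only by the shell command python3 -m handwheel 'ROWS' [OPENING]. ROWS is JSON, a list of rows, each a list of 2 entries, a list of its own where there are three numbers: the shift along the world's x, y, z in mm, then the turn, a rotation vector about the world's x, y, z in rad. In form: [[[x, y, z], [wx, wy, wz]], ...]. A call has 1 to 12 rows; each row shifts and turns the commanded pose from where the row before left it; what a row does not reach is not made up. A row lasts 1/8 s, in which the tool goes at most 62.5 mm and 10.7 degrees, less where a joint would pass 70% of its speed; a pose out of reach is approached as far as the arm can. A call is refused whole if a number of a shift passes 62.5 or a number of a turn 0.188, either way. A call with a gripper value outside its range is refused whole. OPENING is the closure, from 0 (fully open) to 1 (shut), set as the call begins (- or left out, the last holds). The fingers move at their own pace and stop on an object; the grip force is fixed at half the most. Time passes only in rows, so rows that do not move let the fingers close. It gives the time, the measured TCP pose, the force and the opening at its end, in the units of the state.
- get_obs(): the state, without advancing time (a new reading comes with each control period).
- capture(name): name is "scene" or "top"; returns a dict with "img" (400x640x3 uint8, red, green, blue), "fx", "fy", "cx", "cy" (pixels), "k1" (the pictures are not rectified: a ray, as slopes to the right and down, at radius r is drawn at 1 + k1 r^2 times it, then the intrinsics apply), "cam_to_world" (4x4, takes a point from camera to world coordinates). Camera axes: x right, y up, looking along -z (the intrinsics and any distortion apply to the point x, -y, -z); pixel columns grow to the right and rows downward; lengths in mm; the calibration is good to about 2 mm. A picture is of the moment at which its call begins. There is no depth.
- bot.close_job(): hands the job in, once; it reports no verdict.
Trained networks look in the newest picture that a camera, given by its name, has taken for a name from the list of things; names that differ only in an ending like _2 or _b are one class to them, and where a whole thing is asked for, a point or a joint stands for the part that bears it (a point fixed in the world has none). Each returns a list of dicts, best first, with "score" (0 to 1); they miss things now and then, are a little off and sometimes report something else, mostly with a low value. They report only what shows in the picture. A call takes as long as a camera call.
- spot_in(thing, camera): "xyz" ([x, y, z] in mm, in the coordinates of the camera as it stood for that picture, good to about 4 mm: the middle of the surface that is visible of it).
The state is a dict: "time": time; "joint_positions": joint angles; "dq": joint speeds; "tau": joint torques, N m; "tool_pos": TCP position; "tcp_rot": TCP orientation; "contact_force": force on the tool from outside, world axes, zero at the start; "moment": the same for the moment, N m; "grip_width": finger opening in mm.
Only numpy, scipy, OpenCV 4.12 (cv2) and the standard library are available. Lean on these libraries where they do the work, as an engineer would, in place of code of your own. Each camera call takes 0.05 s, during which the arm holds its last target. There are 200 camera calls.

## Working session

There is one attempt and no reset: what is moved stays moved. The work goes in short steps, Python scripts to look and compute and a shell command to move; the robot and the scene stay as the last step left them, time stands still between calls to the robot, and variables do not carry over. Pictures are saved under pics/ and viewed, about 8 in all and at most 12, crops included, and the job is handed in when it is done.

```bash
mkdir -p pics; ls
cat > h.py <<'E'
import numpy as np, cv2
from plant import get_obs, capture, bot, spot_in
def w(c,p): 
    T=np.array(c["cam_to_world"]); return (T@np.r_[p,1])[:3]
def proj(c,P):
    T=np.array(c["cam_to_world"]); q=np.linalg.inv(T)@np.r_[P,1]; s=np.array([q[0],-q[1]])/-q[2]
    s=s*(1+c["k1"]*(s@s)); return np.array([c["fx"]*s[0]+c["cx"],c["fy"]*s[1]+c["cy"]])
def ray(c,uv):
    d=np.array([(uv[0]-c["cx"])/c["fx"],(uv[1]-c["cy"])/c["fy"]]); s=d.copy()
    for _ in range(20): s=d/(1+c["k1"]*(s@s))
    T=np.array(c["cam_to_world"]); v=T[:3,:3]@np.array([s[0],-s[1],-1]); return T[:3,3],v/np.linalg.norm(v)
def tri(rs):
    A=sum(np.eye(3)-np.outer(v,v) for o,v in rs); b=sum((np.eye(3)-np.outer(v,v))@o for o,v in rs); return np.linalg.solve(A,b)
def save(c,n): cv2.imwrite("pics/"+n,np.ascontiguousarray(c["img"][:,:,::-1]))
E
python3 - <<'E'
from h import *
for n in ("scene","top"):
    c=capture(n); save(c,n+"0.png"); print(n,c["fx"],c["k1"],np.round(np.array(c["cam_to_world"]),2).tolist())
    for t in ["stool","leg","foot","lever","mark","collar_edge","ledge","lever_tip","screwdriver","spare_foot","saline","cleaner","glove_box","tape","wipes"]:
        for r in spot_in(t,n)[:2]: 
            P=w(c,r["xyz"]); print(t,round(r["score"],2),P.round(0),proj(c,P).round(0))
print(get_obs())
E
```

```text
pics
scene 416.14062908785087 -0.08315631920588809 [[0.35, -0.55, 0.76, 1416.27], [0.94, 0.21, -0.27, -363.76], [-0.01, 0.8, 0.59, 847.94], [0.0, 0.0, 0.0, 1.0]]
stool 0.84 [604.   1.  31.] [340. 243.]
leg 0.61 [473.  93. 153.] [352. 178.]
foot 0.85 [471.  95. 182.] [353. 169.]
lever 0.75 [606.  -6.  49.] [338. 239.]
lever 0.38 [670. 440.  87.] [483. 207.]
mark 0.9 [472.  93. 153.] [352. 177.]
collar_edge 0.81 [471. 102. 181.] [355. 169.]
ledge 0.69 [472.  94. 181.] [353. 170.]
screwdriver 0.5 [605.  -7.  50.] [338. 239.]
spare_foot 0.58 [642.  39.  53.] [358. 242.]
saline 0.85 [669. 440.  85.] [483. 207.]
cleaner 0.93 [ 534. -451.   84.] [174. 252.]
glove_box 0.74 [ 326. -420.   22.] [182. 221.]
glove_box 0.55 [404. 382.  71.] [419. 170.]
tape 0.61 [ 326. -421.   21.] [182. 221.]
tape 0.4 [603.   2.  30.] [340. 242.]
wipes 0.78 [ 693. -380.  109.] [208. 281.]
top 425.4388719827535 -0.035785836008720845 [[0.0, 0.98, -0.19, 260.16], [-1.0, 0.0, 0.0, -8.97], [0.0, 0.19, 0.98, 1264.56], [0.0, 0.0, 0.0, 1.0]]
stool 0.72 [554.  16.  33.] [315. 180.]
stool 0.15 [461. 131. 185.] [270. 201.]
[... 820 characters left out ...]
86 [ 652. -371.  138.] [454. 137.]
{'time': 1.6, 'joint_positions': array([-1.27802850e+00,  3.42012845e-01,  1.52410737e+00,  1.30548435e-05,
        1.27540564e+00, -1.45988556e-01]), 'dq': array([ 0.00222825, -0.00063319, -0.00068826, -0.00055998,  0.00059949,
       -0.00020797]), 'tau': array([-9.74692448e-04, -4.31133485e+01, -2.44474590e+01,  7.16876448e-02,
        4.82495001e-02, -1.64618842e-05]), 'tool_pos': array([ 223.06005769, -475.27119284,  248.73125897]), 'tcp_rot': array([ 3.14152475e+00, -2.63987351e-06,  4.38752584e-01]), 'contact_force': array([-0.23177192,  0.79922981,  0.61528451]), 'moment': array([0.01360106, 0.01545449, 0.0077177 ]), 'grip_width': 91.79893368115476}
```

Run:
```python
from h import *
a=cv2.imread("pics/scene0.png")[95:300,240:440]; b=cv2.imread("pics/top0.png")[110:250,230:420]
f=lambda i,s:cv2.resize(i,None,fx=s,fy=s,interpolation=cv2.INTER_CUBIC)
a=f(a,2.9);b=f(b,4.0)
cv2.imwrite("pics/a1.png",a);cv2.imwrite("pics/b1.png",b); print(a.shape,b.shape)
```

```text
(594, 580, 3) (560, 760, 3)
```

View pics/a1.png

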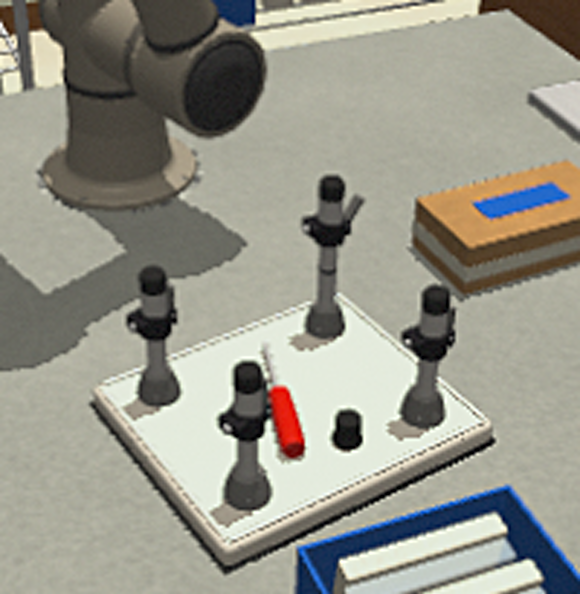

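View pics/b1.png

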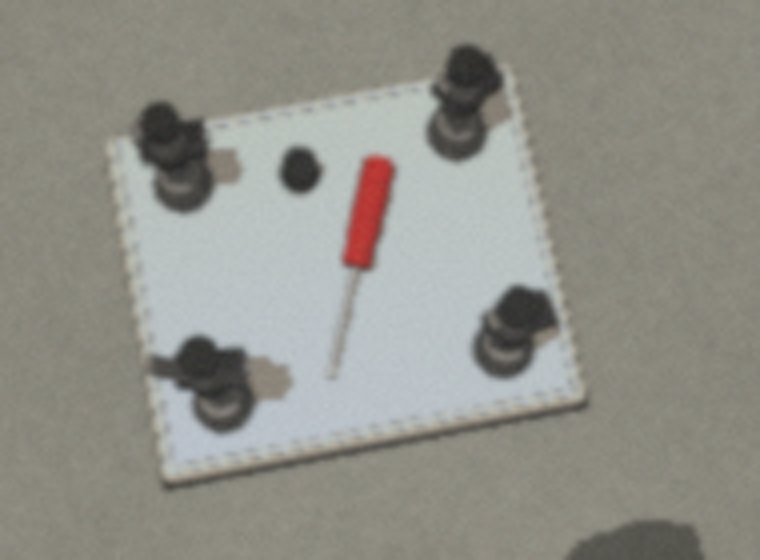

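The open leg is the near-left one: a1 (331,180), b1 (199,353). Its lever leans to world +y. The stool is yawed about +0.2 rad. The other three foot tops in b1 are at (160,118), (468,65) and (524,303). Next I fit the stool pose from all four tops.

Run:
```python
from h import *
from scipy.optimize import least_squares
S=capture("scene");T=capture("top")
sp=np.array([[331,182],[435,293],[152,274],[247,369]])/2.9+[240,95]
tp=np.array([[200,353],[160,119],[524,303],[469,65]])/4+[230,110]
loc=np.array([[-85,105],[85,105],[-85,-105],[85,-105]]); z=[217.,182,182,182]
def P(p): c,s=np.cos(p[2]),np.sin(p[2]); return np.c_[loc@np.array([[c,s],[-s,c]])+p[:2],z]
def res(p,which="both"):
    Q=P(p);r=[]
    if which!="top": r+=[proj(S,q)-u for q,u in zip(Q,sp)]
    if which!="scene": r+=[proj(T,q)-u for q,u in zip(Q,tp)]
    return np.ravel(r)
for k in("scene","top","both"):
    f=least_squares(res,[550,0,.2],args=(k,),x_scale=[100,100,.1],loss="soft_l1"); print(k,f.x.round(3),P(f.x)[0].round(1),res(f.x,k).round(1))
print(tri([ray(S,sp[0]),ray(T,tp[0])]))
```

```text
scene [5.68806e+02 1.32490e+01 1.98000e-01] [464.8  99.5 217. ] [ 0.  -0.3  0.4 -0.1 -0.3 -0.2 -0.1  0.3]
top [5.64526e+02 1.46000e+01 1.98000e-01] [460.6 100.9 217. ] [-0.   0.5  0.2 -0.1 -0.3  0.3  0.2 -0.9]
both [5.65677e+02 1.44090e+01 1.98000e-01] [461.7 100.6 217. ] [-0.1 -0.9  0.2 -0.8 -0.3 -0.8 -0.1 -0.5  0.1  0.   0.3 -0.4 -0.3 -0.2
  0.2 -1.4]
[462.20567422 100.8857791  214.33852119]
```

```bash
python3 -m handwheel '[[[19.6,49.2,4],[0,0,-0.02]],[[19.6,49.2,4],[0,0,-0.02]],[[19.6,49.2,4],[0,0,-0.02]],[[19.6,49.2,4],[0,0,-0.02]],[[19.6,49.2,4],[0,0,-0.02]],[[19.6,49.2,4],[0,0,-0.02]],[[19.6,49.2,2],[0,0,-0.02]],[[19.6,49.2,0],[0,0,-0.02]],[[19.6,49.2,0],[0,0,-0.02]],[[19.6,49.2,0],[0,0,-0.02]],[[19.6,49.2,0],[0,0,-0.02]],[[19.6,49.2,0],[0,0,-0.02]]]' 0.3
```

```text
time: 3.2
tool_pos: [458.7, 116.9, 274.9]
tcp_rot: [3.141, -0.001, 0.198]
contact_force: [0.4, -0.7, 0.6]
grip_width: 64.4
```

```bash
python3 -m handwheel '[[[0,0,0],[0,0,0]],[[0,0,0],[0,0,0]]]'
python3 - <<'E'
from h import *
o=get_obs(); print(o["tool_pos"],o["tcp_rot"],o["grip_width"])
f=lambda i,s:cv2.resize(i,None,fx=s,fy=s,interpolation=cv2.INTER_CUBIC)
S=capture("scene")["img"][110:220,290:420,::-1];T=capture("top")["img"][140:250,210:350,::-1]
cv2.imwrite("pics/c2.png",np.hstack([f(S,3)[:330],f(T,3)[:330]]))
E
```

```text
time: 3.45
tool_pos: [457.9, 114.9, 274.5]
tcp_rot: [3.141, 0.001, 0.2]
contact_force: [-0.1, -0.1, -0.6]
grip_width: 64.3
[457.939084   114.88184972 274.54751008] [3.14111493e+00 8.04523223e-04 1.99639950e-01] 64.29000111301967
```

View pics/c2.png

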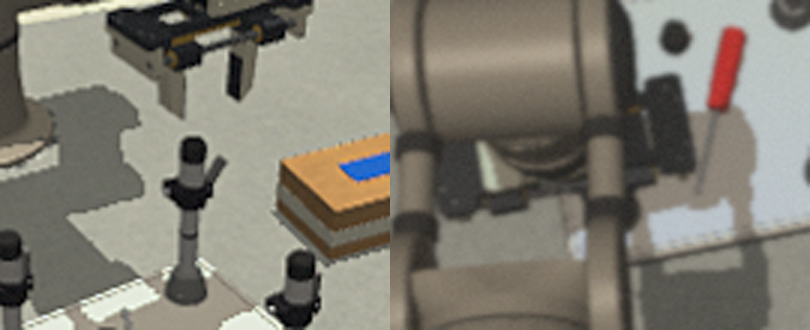

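Run:
```python
from h import *
S=capture("scene"); c=np.array([457.9,114.9,252.5]); ly=np.array([-.197,.98,0]); lx=np.array([.98,.197,0])
g=lambda P:((proj(S,P)-[290,110])*3).round(0)
for s in(-51,-32,32,51): print(s,g(c+s*ly+9.5*lx),g(c+s*ly-9.5*lx))
for A in([464.8,99.5],[460.6,100.9],[462,100.5]): print(g(np.r_[A,217]),g(np.r_[A,110]),g(np.r_[A,145]))
```

```text
-51 [168. 123.] [157. 115.]
-32 [184. 118.] [173. 109.]
32 [238. 100.] [226.  92.]
51 [253.  95.] [241.  87.]
[193. 142.] [188. 232.] [189. 204.]
[192. 140.] [188. 229.] [189. 201.]
[192. 141.] [188. 230.] [189. 202.]
```

```bash
python3 -m handwheel '[[[3,0,-10],[0,0,0]],[[0,0,-13],[0,0,0]],[[0,0,-13],[0,0,0]],[[0,0,-13],[0,0,0]],[[0,0,-12],[0,0,0]],[[0,0,-10],[0,0,0]],[[0,0,0],[0,0,0]],[[0,0,0],[0,0,0]]]'
python3 - <<'E'
from h import *
o=get_obs(); print(o["tool_pos"],o["tcp_rot"],o["grip_width"])
f=lambda i,s:cv2.resize(i,None,fx=s,fy=s,interpolation=cv2.INTER_CUBIC)
S=capture("scene"); save(S,"s3.png")
cv2.imwrite("pics/c3.png",f(S["img"][125:215,300:410,::-1],6))
E
```

```text
time: 4.6
tool_pos: [461.5, 115.2, 204.0]
tcp_rot: [3.141, -0.001, 0.199]
contact_force: [0.7, -0.7, 1.4]
grip_width: 64.4
[461.53003021 115.18351957 204.03576167] [ 3.14143373e+00 -6.68466063e-04  1.98880387e-01] 64.37848600334995
```

View pics/c3.png

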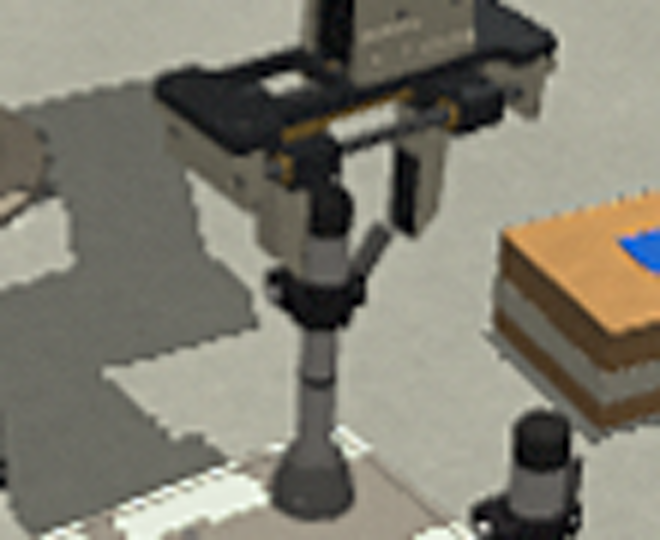

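The finger sits beside the tube, with its tip at about (305,255), just above the boss at (285,290). The lever tip at (388,232) is inside the right finger. I'll press down now.

```bash
python3 -m handwheel '[[[0,0,-6],[0,0,0]],[[0,0,-6],[0,0,0]],[[0,0,-6],[0,0,0]],[[0,0,-6],[0,0,0]],[[0,0,0],[0,0,0]],[[0,0,0],[0,0,0]]]'
```

```text
time: 5.4
tool_pos: [461.6, 115.1, 180.4]
tcp_rot: [3.141, -0.001, 0.199]
contact_force: [-2.1, 0.9, 8.3]
grip_width: 64.3
```

```bash
python3 -m handwheel '[[[0,0,-5],[0,0,0]],[[0,0,-5],[0,0,0]],[[0,0,-5],[0,0,0]],[[0,0,-5],[0,0,0]],[[0,0,0],[0,0,0]],[[0,0,0],[0,0,0]],[[0,0,0],[0,0,0]],[[0,0,0],[0,0,0]]]'
python3 - <<'E'
from h import *
o=get_obs(); print(o["tool_pos"],o["contact_force"],o["moment"],o["grip_width"])
f=lambda i,s:cv2.resize(i,None,fx=s,fy=s,interpolation=cv2.INTER_CUBIC)
S=capture("scene"); save(S,"s4.png")
cv2.imwrite("pics/c4.png",f(S["img"][125:215,300:410,::-1],6))
E
```

```text
time: 6.4
tool_pos: [461.6, 115.2, 160.6]
tcp_rot: [3.141, -0.001, 0.199]
contact_force: [-1.8, -0.3, 9.3]
grip_width: 64.4
[461.56566325 115.17361747 160.58613882] [-1.78663039 -0.34190431  9.29721324] [-0.30681257  0.39376119 -0.05789667] 64.3703879707886
```

View pics/c4.png

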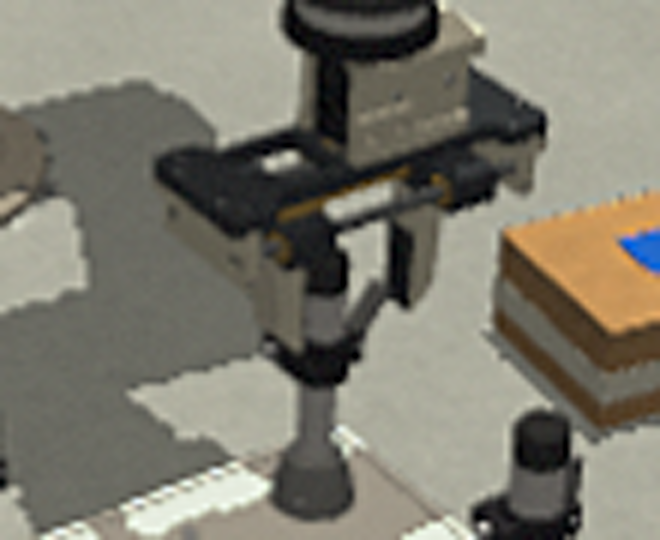

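The collar's edge, at about (318,384), is on the ring, and the measured force of 9.3 N fits that. I'll close in stages while shifting the tool towards local −y.

```bash
python3 -m handwheel '[[[0.4,-2,0],[0,0,0]],[[0.4,-2,0],[0,0,0]],[[0,0,0],[0,0,0]]]' 0.39; python3 -m handwheel '[[[0.4,-2,0],[0,0,0]],[[0.4,-2,0],[0,0,0]],[[0,0,0],[0,0,0]]]' 0.478
```

```text
time: 6.82
tool_pos: [462.4, 111.1, 160.6]
tcp_rot: [3.141, -0.002, 0.199]
contact_force: [-2.3, 0.7, 9.2]
grip_width: 55.9
time: 7.2
tool_pos: [463.1, 108.2, 160.7]
tcp_rot: [-3.14, -0.002, 0.198]
contact_force: [-2.8, 5.4, 9.6]
grip_width: 47.7
```

```bash
python3 -m handwheel '[[[0.4,-2,0],[0,0,0]],[[0.2,-1,0],[0,0,0]],[[0,0,0],[0,0,0]]]' 0.543; python3 -m handwheel '[[[0,0,0],[0,0,0]],[[0,0,0],[0,0,0]]]' 0.6
python3 - <<'E'
from h import *
f=lambda i,s:cv2.resize(i,None,fx=s,fy=s,interpolation=cv2.INTER_CUBIC)
S=capture("scene"); save(S,"s5.png")
cv2.imwrite("pics/c5.png",f(S["img"][135:205,310:400,::-1],7))
E
```

```text
time: 7.58
tool_pos: [463.7, 105.2, 160.7]
tcp_rot: [-3.14, -0.002, 0.199]
contact_force: [-2.2, 5.0, 9.1]
grip_width: 42.0
time: 7.82
tool_pos: [463.7, 105.3, 160.7]
tcp_rot: [-3.14, -0.002, 0.199]
contact_force: [-1.8, 5.7, 10.3]
grip_width: 36.9
```

View pics/c5.png

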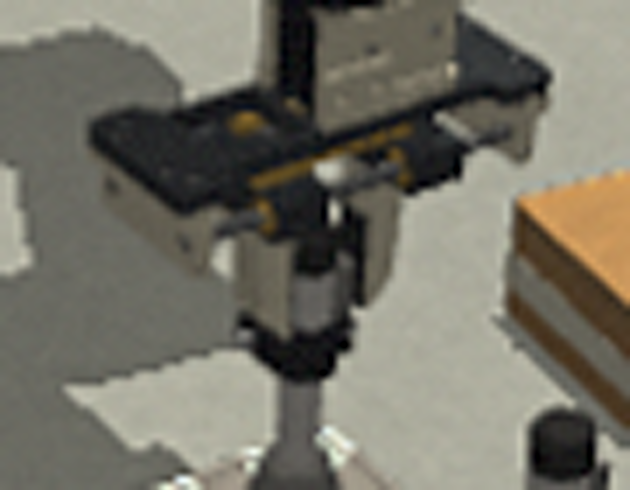

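The lever is nearly upright beside the tube at (345,275), and the collar is still at the ring. I'll grip fully now.

```bash
python3 -m handwheel '[[[0,0,0],[0,0,0]],[[0,0,0],[0,0,0]],[[0,0,0],[0,0,0]],[[0,0,0],[0,0,0]]]' 1; python3 -m handwheel '[[[0,0,0],[0,0,0]],[[0,0,0],[0,0,0]],[[0,0,0],[0,0,0]],[[0,0,0],[0,0,0]]]'
python3 - <<'E'
from h import *
f=lambda i,s:cv2.resize(i,None,fx=s,fy=s,interpolation=cv2.INTER_CUBIC)
S=capture("scene"); save(S,"s6.png")
cv2.imwrite("pics/c6.png",f(S["img"][135:205,310:400,::-1],7))
E
```

```text
time: 8.38
tool_pos: [463.5, 106.2, 160.6]
tcp_rot: [-3.138, -0.002, 0.198]
contact_force: [-3.4, 9.2, 9.0]
grip_width: 33.5
time: 8.88
tool_pos: [463.5, 106.2, 160.7]
tcp_rot: [-3.138, -0.002, 0.198]
contact_force: [-3.2, 9.0, 10.1]
grip_width: 34.1
```

View pics/c6.png

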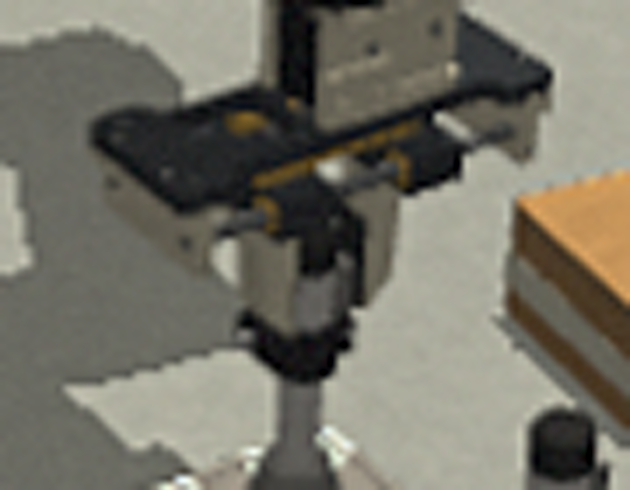

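```bash
python3 -m handwheel '[[[-0.2,1,0],[0,0,0]],[[0,0.5,0],[0,0,0]],[[0,0,0],[0,0,0]],[[0,0,0],[0,0,0]],[[0,0,0],[0,0,0]],[[0,0,0],[0,0,0]]]'
python3 - <<'E'
from h import *
A=cv2.imread("pics/scene0.png");c=capture("scene")
for t in ["screwdriver","spare_foot","saline","cleaner","glove_box","tape","wipes"]:
    r=spot_in(t,"scene"); print(t,[(round(q["score"],2),w(c,q["xyz"]).round(0).tolist()) for q in r[:1]])
E
```

```text
time: 9.68
tool_pos: [463.5, 106.3, 160.6]
tcp_rot: [-3.14, -0.002, 0.198]
contact_force: [-3.0, 2.7, 10.1]
grip_width: 33.6
screwdriver [(0.63, [603.0, -5.0, 49.0])]
spare_foot []
saline [(0.84, [666.0, 442.0, 86.0])]
cleaner [(0.6, [532.0, -448.0, 87.0])]
glove_box [(0.68, [401.0, 382.0, 69.0])]
tape [(0.74, [325.0, -419.0, 24.0])]
wipes [(0.69, [692.0, -379.0, 112.0])]
```

```bash
python3 -c "
from plant import bot
print(bot.close_job())"
```

```text
the job is handed in; nothing more can be done
None
```

I pushed the near-left leg's foot section down to its ring, folded the lever shut, and handed the job in with the gripper still holding both. The hand-in gave no verdict.

- **At the ring:** one fingertip pressed the ledge down, and the section was held there about 0.5 s with the lever open. The tool height puts the fingertip at about 138.6 mm and the collar about 0.6 mm above the ring's middle. The spring pushed back with 9–10 N, which fits, and the pictures agree.
- **Lever shut:** I closed the other finger onto the lever in stages, moving the tool sideways as it closed. The final opening is 33.6 mm, against 34 mm across for a shut lever and tube. The section is still pressed down with about 10 N.
- **Loose things:** in the last check, six of the seven read within 5 mm of where they started. The network did not find the spare foot that time. Nothing went near it, but I have no final reading for it.
- **Disagreement:** the two cameras put the leg about 4 mm apart in x. I went with the scene camera, because its view of the fingers matched the robot's own readings.
- **Side force:** the first full grip pushed sideways on the leg with about 9 N. I moved the tool 1.5 mm and it fell to about 3 N.

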